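# Top up the glitter jar rack and drop its keeper

## Robot

A 6-joint arm with a two-finger parallel gripper is mounted at the origin on a cart in front of the work surface, level with it; the furniture and walls round the work are solid. World frame = base frame: x ahead of the robot, y to its left, z up, the work surface at z = 0. Lengths are in m, angles in rad, forces in N, time in s.
With the tool pointing down it reaches from about 0.3 to 0.825 m from the base axis. Payload 5.4 kg.
Tool frame: the origin (TCP) lies midway between the tips of the shut fingers; the grasp point (between the pads) lies 19 mm behind it; z points along the fingers, y is the line along which they close (so a half turn about z gives the same grasp; the last joint's range is limited). The gripper opens to 92 mm and grips with 3 to 60 N. Pads are 20 mm wide; open, the fingers measure 128 mm over their backs; the gripper's body (75 mm by 189 mm) begins 69 mm behind the grasp point.
Start: joints at [-1.454, 0.158, 1.597, -0, 1.386, -0.21], TCP at [0.185, -0.545, 0.215] pointing down, gripper open.
Joint ranges: [-2.91, 2.91], [-0.94, 2.29], [0.18, 2.7], [-1.29, 4.43], [0.17, 2.64], [-3, 3]. Speed limits (rad/s): [2.57, 2.57, 3.14, 3.14, 3.14, 3.14].

## Interface

Orientations are given as [roll, pitch, yaw] about the fixed x, y, z axes, in that order (R = Rz(yaw) Ry(pitch) Rx(roll)).
In Python, from cell import bot, viewer, nets gives the robot as it stands.
- The arm moves only by the tool send_rows, never from a script. Its argument "moves" is one flat list of numbers, 6 for each row, row after row: the shift along the tool's x, y, z in mm, then the turn, a rotation vector about the tool's x, y, z in degrees. In form: [x, y, z, rx, ry, rz, x, y, z, rx, ry, rz, ...]. A call has 1 to 10 rows; each row is the pose to reach, as a shift and turn from the pose commanded when the call began, along the tool's axes at that moment; what a row does not reach only later rows make up. A row lasts 1/12 s, in which the tool goes at most 41.7 mm and 7.16 degrees, less where a joint would pass 70% of its speed; a pose out of reach is approached as far as the arm can. A call with a gripper value outside its range is refused whole. "fingers" is the finger opening in mm, from 0 to 91.9, set as the call begins (left out, the last holds). The fingers move at their own pace and stop on an object; "grip_force" is the grip in N (left out, the last holds). Time passes only in rows, so rows that repeat a pose let the fingers close. It gives the time, the measured TCP pose, the force, the opening and the grip force at its end, in the units of the state.
- bot.read_state(): the state, without advancing time (a new reading comes with each control period).
- viewer.read_camera(name): name is "side" or "top" or "wrist"; returns a dict with "color" (480x640x3 uint8, red, green, blue), "vertical_fov" (degrees; the focal length in pixels is half the picture's height over the tangent of half this angle, whatever the lens; pixels are square), "cx", "cy" (the principal point, pixels), "extrinsics" (4x4, takes a point from camera to world coordinates). Camera axes: x right, y down, z forward; pixel columns grow to the right and rows downward; lengths in m; the calibration is good to about 2 mm. A picture is of the moment at which its call begins. There is no depth.
- bot.job_done(): hands the job in; it is judged then, once.
Trained networks look in a picture, given as the dict that the camera call returned (one of the last four; its "shot" number tells which), for a name from the list of things; names that differ only in an ending like _2 or _b are one class to them, and where a whole thing is asked for, a point or a joint stands for the part that bears it (a point fixed in the world has none). Each returns a list of dicts, best first, with "conf" (0 to 1); they miss things now and then, are a little off and sometimes report something else, mostly with a low value. They report only what shows in the picture. A call takes as long as a camera call. They do not tell look-alikes from the thing itself.
- nets.recognise(thing, picture): "at" ([column, row] as shares, 0 to 1, of the picture: columns of its width, rows of its height, amid what is visible of it).
- nets.outline_of(thing, picture): "mask" (480x640 bool, what is visible of it) and "at" ([column, row] as shares, 0 to 1, of the picture: columns of its width, rows of its height, amid what is visible of it).
The state is a dict: "clock": time; "q": joint angles; "qd": joint speeds; "effort": joint torques, N m; "ee_pos": TCP position; "ee_rot": TCP orientation; "ft_force": force on the tool from outside, world axes, zero at the start; "wrist_torque": the same for the moment, N m; "finger_gap": finger opening in m; "gripper_force": force on a finger pad.
Only numpy, scipy, OpenCV 4.12 (cv2) and the standard library are available. Lean on these libraries where they do the work, as an engineer would, in place of code of your own. Each camera call takes 0.05 s, during which the arm holds its last target. There are 200 camera calls.

## Task

Two of the five bays of the wooden jar rack are empty: slide a spare jar from the bench into each empty bay, fully home against the backboard, without lifting it or tipping it over. Leave the jars that are already in the rack and the one spare too many where they stand, and don't shove the sanding block or tape about. When all five bays are filled, swing the rack's wire keeper forward and down across the front of the jars.

Things in the scene. Friction and masses are not known exactly. Their poses are not given: they have to be found in the camera images.
- rack: wooden rack screwed to the bench, 277 mm long: five bays in a row along its y, 52 mm pitch, open above and to -x (front), no floor. Origin on the bench, centre of the middle bay. Backboard 62 mm high, 14 mm thick, its face 23.5 mm behind (+x) the bay centres; fins 5 mm thick, 20 mm high reach 8 mm in front of the bay centres (bay 47 mm wide inside)
- keeper (a joint): wire keeper: U of 6 mm steel wire hinged on the rack ends, axis along the rack y, 30.5 mm behind the bay centres, 30 mm above the bench; arms 75 mm, bar 289 mm. 0 = down, bar 44.5 mm in front of the bay centres at height 30 mm; 1.57 = upright; 2.25 = leaning back on its stop behind the rack (start). Swings freely, drops by its own weight once past upright
- keeper_bar (a point): middle of the keeper's crossbar (bar along the rack's y, 6 mm thick); at the start behind the rack, about 78 mm behind the bay centres and 88 mm above the bench
- bay_1 (a point): bay 1 of 5 (1 is at the rack's -y end): point on the bench where the centre of a jar stands when it is home against the backboard; axes as the rack's
- bay_2 (a point): bay 2 of 5 (1 is at the rack's -y end): point on the bench where the centre of a jar stands when it is home against the backboard; axes as the rack's
- bay_3 (a point): bay 3 of 5 (1 is at the rack's -y end): point on the bench where the centre of a jar stands when it is home against the backboard; axes as the rack's
- bay_4 (a point): bay 4 of 5 (1 is at the rack's -y end): point on the bench where the centre of a jar stands when it is home against the backboard; axes as the rack's
- bay_5 (a point): bay 5 of 5 (1 is at the rack's -y end): point on the bench where the centre of a jar stands when it is home against the backboard; axes as the rack's
- jar_1: small round screw-lid jar, 42 mm in diameter (lid 40 mm), 58 mm high, about 60 g; origin at the centre of its underside, z up. Stands in one of the bays at the start
- jar_2: small round screw-lid jar, 42 mm in diameter (lid 40 mm), 58 mm high, about 60 g; origin at the centre of its underside, z up. Stands in one of the bays at the start
- jar_3: small round screw-lid jar, 42 mm in diameter (lid 40 mm), 58 mm high, about 60 g; origin at the centre of its underside, z up. Stands in one of the bays at the start
- jar_4: small round screw-lid jar, 42 mm in diameter (lid 40 mm), 58 mm high, about 60 g; origin at the centre of its underside, z up. A spare, standing on the bench in front of the rack
- jar_5: small round screw-lid jar, 42 mm in diameter (lid 40 mm), 58 mm high, about 60 g; origin at the centre of its underside, z up. A spare, standing on the bench in front of the rack
- jar_6: small round screw-lid jar, 42 mm in diameter (lid 40 mm), 58 mm high, about 60 g; origin at the centre of its underside, z up. A spare, standing on the bench in front of the rack
- sanding_block: bystander: wooden sanding block 40 x 85 x 31 mm; origin under its centre
- masking_tape: bystander: roll of masking tape lying flat, 104 mm across, 25 mm high; origin under its centre
There are look-alikes about, which are no part of the job. What is shaped like the jar_1 but blue is not meant. What is shaped like the jar_4 but turquoise is not meant.

How it is judged:
By the outcome, as a careful person would: the job done as asked, in the order asked, and still so for the second after the job is handed in, with the robot touching nothing.
It also fails if it takes over 64 s, if anything falls off the work surface, if the arm or the gripper's body presses on something with over 40 N, if the wrist force passes 120 N, or if a joint passes its speed limit or range.

## Working session

There is one attempt and no reset: what is moved stays moved. The work goes in short steps, Python scripts to look and compute and a tool call to move; the robot and the scene stay as the last step left them, time stands still between calls to the robot, and variables do not carry over. Pictures are saved under pics/ and viewed, at most 10 in all, crops included, and the job is handed in when it is done.

Besides the shell and the picture viewer there is one more tool, called as a command line: name --argument value ..., lists and objects as JSON in quotes. send_rows: Moves the arm, as the interface text tells. Its arguments: {"type":"object","properties":{"moves":{"type":"array","items":{"type":"number"}},"fingers":{"type":"number"},"grip_force":{"type":"number"}},"required":["moves"]}

```bash
mkdir -p pics
cat > h.py <<'E'
import numpy as np, cv2
from cell import bot, viewer, nets
def ray(p,uv):
    f=240/np.tan(np.radians(p["vertical_fov"])/2); E=np.array(p["extrinsics"])
    d=E[:3,:3]@np.array([(uv[0]-p["cx"])/f,(uv[1]-p["cy"])/f,1]); return E[:3,3],d
def at_z(p,uv,z):
    o,d=ray(p,uv); return o+d*(z-o[2])/d[2]
def proj(p,X):
    f=240/np.tan(np.radians(p["vertical_fov"])/2); E=np.array(p["extrinsics"])
    c=E[:3,:3].T@(np.array(X)-E[:3,3]); return c[0]/c[2]*f+p["cx"],c[1]/c[2]*f+p["cy"]
def save(p,n): cv2.imwrite("pics/"+n+".png",p["color"][:,:,::-1])
E
python3 - <<'E'
from h import *
for n in("top","side"):
    p=viewer.read_camera(n); save(p,n+"0"); print(n,p["vertical_fov"],p["cx"],p["cy"],np.round(p["extrinsics"],3).tolist())
    for t in("jar_1","rack","keeper","sanding_block","masking_tape"):
        for r in nets.recognise(t,p):
            uv=np.array(r["at"])*[640,480]; print(t,round(r["conf"],2),uv.round(),at_z(p,uv,0.058 if t=="jar_1" else 0.03).round(3))
s=bot.read_state();print(s)
E
```

```text
top 57.14527311962069 318.0833239337391 245.21590100120855 [[0.014, -0.997, 0.074, 0.46], [-1.0, -0.014, 0.004, 0.045], [-0.003, -0.074, -0.997, 0.91], [0.0, 0.0, 0.0, 1.0]]
jar_1 0.97 [203. 317.] [0.383 0.267 0.058]
jar_1 0.8 [246. 289.] [0.437 0.187 0.058]
jar_1 0.8 [194. 188.] [0.632 0.293 0.058]
jar_1 0.77 [268. 211.] [0.59  0.148 0.058]
jar_1 0.68 [294. 216.] [0.581 0.097 0.058]
jar_1 0.64 [311. 298.] [0.422 0.06  0.058]
jar_1 0.62 [319. 216.] [0.581 0.048 0.058]
jar_1 0.56 [392. 293.] [ 0.433 -0.095  0.058]
jar_1 0.56 [301. 172.] [0.667 0.085 0.058]
rack 0.86 [293. 193.] [0.631 0.101 0.03 ]
keeper 0.58 [296. 171.] [0.676 0.095 0.03 ]
keeper 0.5 [391. 295.] [ 0.429 -0.099  0.03 ]
sanding_block 0.77 [474. 290.] [ 0.441 -0.263  0.03 ]
masking_tape 0.83 [154. 247.] [0.517 0.377 0.03 ]
side 54.548771601891964 318.3801361658936 245.32478964811568 [[-0.988, -0.1, 0.12, 0.4], [-0.154, 0.503, -0.85, 0.885], [0.025, -0.858, -0.513, 0.554], [0.0, 0.0, 0.0, 1.0]]
jar_1 0.96 [224. 323.] [0.627 0.332 0.058]
jar_1 0.83 [367. 223.] [ 0.422 -0.058  0.058]
jar_1 0.82 [386. 330.] [0.369 0.304 0.0
[... 376 characters left out ...]
 [288. 374.] [0.509 0.397 0.03 ]
{'clock': 0.6, 'q': array([-1.45411456e+00,  1.58392729e-01,  1.59697720e+00, -4.14286611e-05,
        1.38617357e+00, -2.10109590e-01]), 'qd': array([ 0.00140562,  0.00065514, -0.00286012, -0.00018482,  0.0015647 ,
        0.00124713]), 'effort': array([-3.60550157e-04, -3.85379541e+01, -3.22209728e+01,  7.01521081e-02,
        3.11301264e-02, -1.19915043e-05]), 'ee_pos': array([ 0.18454042, -0.54458231,  0.21461667]), 'ee_rot': array([3.14155308e+00, 5.00798901e-05, 3.26798956e-01]), 'ft_force': array([-0.5483745 , -0.01032489, -0.37072975]), 'wrist_torque': array([0.03417056, 0.00612482, 0.06935934]), 'gripper_force': 0.0, 'finger_gap': 0.0919642852508042}
```

View pics/top0.png

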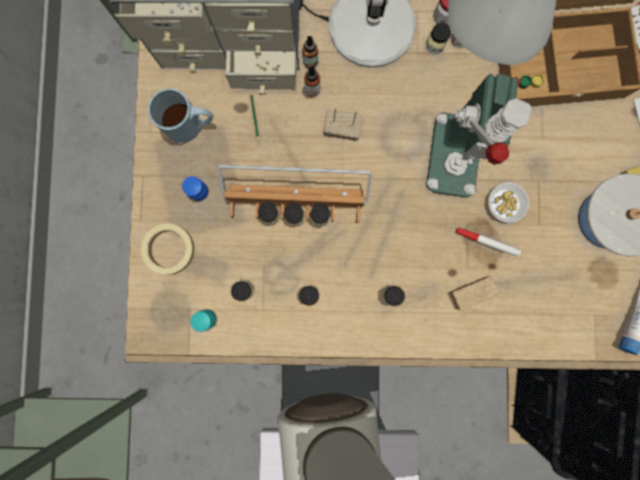

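View pics/side0.png

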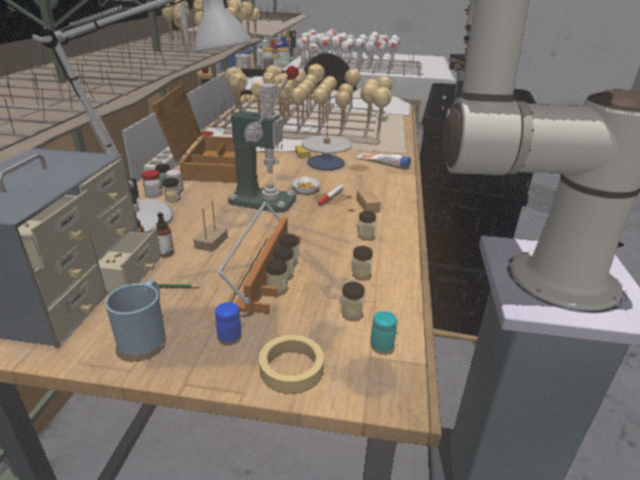

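Black-lidded jars in the top view: in the rack at (268,211), (294,216) and (319,216), and spares at (241,291), (309,296) and (394,296). The blue (195,188) and turquoise (203,320) ones are the look-alikes. The empty bays look like the two end ones. I'll measure precisely and confirm in a crop.

Run:
```python
from h import *
p=viewer.read_camera("top"); np.save("top.npy",p,allow_pickle=True)
c=p["color"].astype(int)
m=((c.max(2)<60)).astype(np.uint8); m[:150]=0;m[340:]=0;m[:,:190]=0;m[:,430:]=0
n,l,s,ce=cv2.connectedComponentsWithStats(m)
for i in range(1,n):
    if s[i,4]>60: print("dark",s[i],ce[i].round(1),at_z(p,ce[i],0.058).round(4))
for t in("rack","keeper"):
    for r in nets.outline_of(t,p)[:1]:
        k=r["mask"].astype(np.uint8); print(t,cv2.minAreaRect(cv2.findNonZero(k)))
        pts=cv2.boxPoints(cv2.minAreaRect(cv2.findNonZero(k))); print([at_z(p,q,.03).round(3) for q in pts])
cr=p["color"][150:310,200:413,::-1]
cv2.imwrite("pics/crop.png",cv2.resize(cr,(796,598),interpolation=cv2.INTER_CUBIC))
```

```text
dark [259 202  18  20 284] [267.3 211.7] [0.5879 0.1482 0.058 ]
dark [285 203  17  20 278] [293.1 212.9] [0.5862 0.098  0.058 ]
dark [311 203  18  20 275] [319.7 213. ] [0.5867 0.0461 0.058 ]
dark [232 282  19  18 265] [241.  290.5] [0.4341 0.1954 0.058 ]
dark [300 287  18  17 250] [308.4 295. ] [0.4274 0.0655 0.058 ]
dark [384 287  20  18 268] [393.5 295.4] [ 0.429 -0.098  0.058]
rack ((294.56634521484375, 193.6419219970703), (153.19969177246094, 51.832237243652344), 2.361374616622925)
[array([0.581, 0.253, 0.03 ]), array([0.687, 0.252, 0.03 ]), array([ 0.678, -0.059,  0.03 ]), array([ 0.573, -0.055,  0.03 ])]
keeper ((294.4990539550781, 180.57925415039062), (152.26498413085938, 28.797582626342773), 3.157944917678833)
[array([0.633, 0.253, 0.03 ]), array([0.692, 0.252, 0.03 ]), array([ 0.679, -0.057,  0.03 ]), array([ 0.62 , -0.054,  0.03 ])]
```

View pics/crop.png

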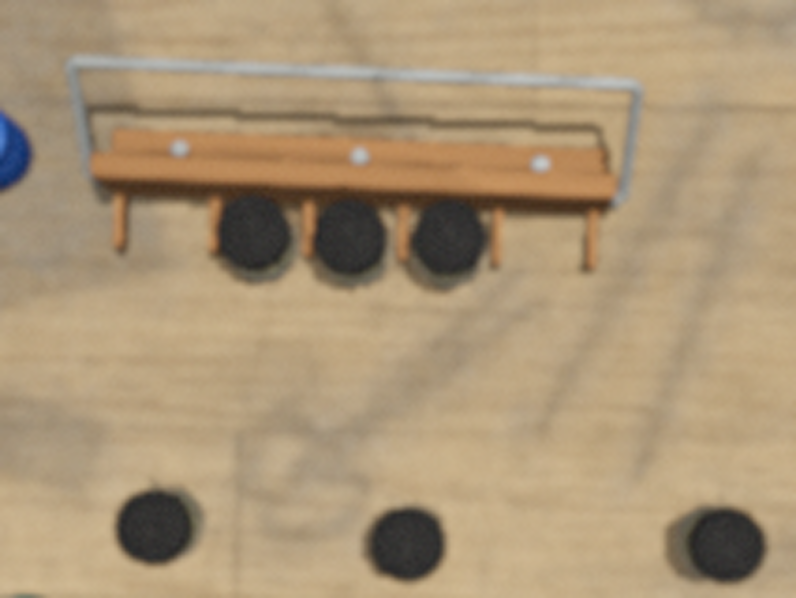

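The crop confirms it. Bays 2–4 are taken, so the end bays are empty (bay 5 at crop (165,220), bay 1 at crop (540,240)). The spares, black-lidded as meant, are at crop (155,525), (407,543) and (725,543). I'll use the first for bay 5 and the second for bay 1, and leave the third.

Run:
```python
from h import *
p=np.load("top.npy",allow_pickle=True).item()
C=lambda u,v:(200+u/3.737,150+v/3.737)
t=[at_z(p,C(u,v),.02) for u,v in((120,251),(213,254),(306,258),(402,261),(496,266),(590,270))]
print(np.round(t,4)); m=np.mean(t,0); d=t[0]-t[-1]; yaw=np.arctan2(-d[0],d[1])
print("yaw",yaw, np.linalg.norm(d)); R=np.array([[np.cos(yaw),-np.sin(yaw)],[np.sin(yaw),np.cos(yaw)]])
c=m[:2]+R@[.008,0]; print("centre",c)
k=[at_z(p,C(u,v),.088)[:2] for u,v in((356,72),(73,64),(638,84))]
print("keeper bar in rack",[(R.T@(q-c)).round(4) for q in k])
for i in range(5): print("bay",i+1,(c+R@[0,(i-2)*.052]).round(4))
J=[[.5879,.1482],[.5862,.098],[.5867,.0461],[.4341,.1954],[.4274,.0655]]
for j in J: print("jar rack frame",(R.T@(np.array(j)-c)).round(4))
q=viewer.read_camera("side")
for i in range(5): print("side jar lid proj bay",i+1,np.round(proj(q,[*(c+R@[0,(i-2)*.052]),.029])))
for r in nets.recognise("jar_1",q): print((np.array(r["at"])*[640,480]).round())
for j in J: print(np.round(proj(q,[*j,.029])))
```

```text
[[ 0.5813  0.2244  0.02  ]
 [ 0.5803  0.1736  0.02  ]
 [ 0.5789  0.1229  0.02  ]
 [ 0.5779  0.0706  0.02  ]
 [ 0.5759  0.0194  0.02  ]
 [ 0.5744 -0.0317  0.02  ]]
yaw -0.02673490847351348 0.25618670725983395
centre [0.58612567 0.09631069]
keeper bar in rack [array([ 0.0791, -0.0007]), array([0.0774, 0.1431]), array([ 0.0787, -0.1437])]
bay 1 [ 0.5833 -0.0077]
bay 2 [0.5847 0.0443]
bay 3 [0.5861 0.0963]
bay 4 [0.5875 0.1483]
bay 5 [0.5889 0.2003]
jar rack frame [0.0004 0.0519]
jar rack frame [0.     0.0017]
jar rack frame [ 0.0019 -0.0502]
jar rack frame [-0.1546  0.095 ]
jar rack frame [-0.1578 -0.035 ]
side jar lid proj bay 1 [293. 238.]
side jar lid proj bay 2 [288. 249.]
side jar lid proj bay 3 [282. 262.]
side jar lid proj bay 4 [275. 276.]
side jar lid proj bay 5 [268. 292.]
[367. 223.]
[385. 334.]
[361. 263.]
[276. 276.]
[228. 320.]
[287. 257.]
[290. 243.]
[354. 300.]
[275. 276.]
[281. 263.]
[287. 250.]
[350. 299.]
[360. 262.]
```

send_rows --moves '[32,-26,6,0,0,2,63,-51,13,0,0,4,94,-77,19,0,0,6,126,-103,26,0,0,8,157,-129,32,0,0,10,189,-154,39,0,0,12,220,-180,45,0,0,14,252,-206,52,0,0,16,283,-231,58,0,0,18,315,-257,65,0,0,20.25]' --fingers 91

```text
clock: 1.68
ee_pos: [0.4012, -0.1986, 0.1498]
ee_rot: [3.141, -0.001, -0.029]
ft_force: [1.2, -1.4, -0.7]
finger_gap: 0.0911
gripper_force: 0.0
```

send_rows --moves '[3,-38,6,0,0,0,6,-76,12,0,0,0,9,-114,18,0,0,0,12,-152,24,0,0,0,15,-190,30,0,0,0,18,-228,36,0,0,0,20,-266,40,0,0,0,20,-266,40,0,0,0,20,-266,60,0,0,0,20,-266,80,0,0,0]'

```text
clock: 2.52
ee_pos: [0.4289, 0.0656, 0.0704]
ee_rot: [3.141, -0.004, -0.024]
ft_force: [0.8, -1.0, -0.7]
finger_gap: 0.0909
gripper_force: 0.0
```

send_rows --moves '[0,0,20,0,0,0,0,0,40,0,0,0,0,0,57,0,0,0,0,0,57,0,0,0]'

```text
clock: 2.85
ee_pos: [0.4245, 0.0651, 0.0098]
ee_rot: [-3.141, 0.006, -0.027]
ft_force: [-1.0, -0.5, 0.1]
finger_gap: 0.0911
gripper_force: 0.0
```

send_rows --moves '[0,0,0,0,0,0,0,0,0,0,0,0,0,0,0,0,0,0,0,0,0,0,0,0,0,0,0,0,0,0,0,0,0,0,0,0]' --fingers 36 --grip_force 5

```text
clock: 3.35
ee_pos: [0.4279, 0.0651, 0.0132]
ee_rot: [3.141, -0.001, -0.027]
ft_force: [0.1, -0.5, -0.9]
finger_gap: 0.0529
gripper_force: 0.0
```

send_rows --moves '[0,0,0,0,0,0,0,0,0,0,0,0,0,0,0,0,0,0,0,0,0,0,0,0,0,0,0,0,0,0]'

```text
clock: 3.77
ee_pos: [0.4275, 0.0652, 0.0128]
ee_rot: [3.142, -0.0, -0.027]
ft_force: [-0.8, -0.1, 2.1]
finger_gap: 0.0413
gripper_force: 5.0
```

send_rows --moves '[7,4,0,0,0,0,18,11,0,0,0,0,30,18,0,0,0,0,42,26,0,0,0,0,54,34,0,0,0,0,66,42,0,0,0,0,78,50,0,0,0,0,90,57,0,0,0,0,101,63,0,0,0,0,108,67.5,0,0,0,0]'

```text
clock: 4.6
ee_pos: [0.5346, -0.0059, 0.0125]
ee_rot: [3.142, -0.0, -0.027]
ft_force: [0.6, -0.0, -0.2]
finger_gap: 0.0412
gripper_force: 5.0
```

send_rows --moves '[0,0,0,0,0,0,0,0,0,0,0,0,0,0,0,0,0,0,0,0,0,0,0,0,0,0,0,0,0,0]' --fingers 62

```text
clock: 5.02
ee_pos: [0.533, -0.0048, 0.0125]
ee_rot: [-3.141, 0.0, -0.026]
ft_force: [1.6, -0.4, -0.2]
finger_gap: 0.0618
gripper_force: 0.0
```

send_rows --moves '[-10,0,0,0,0,0,-22,0,0,0,0,0,-34,0,0,0,0,0,-45,0,0,0,0,0,-55,0,0,0,0,0,-55,0,0,0,0,0]'

```text
clock: 5.52
ee_pos: [0.4764, -0.003, 0.0121]
ee_rot: [-3.141, 0.002, -0.026]
ft_force: [-0.6, 0.4, -0.7]
finger_gap: 0.0619
gripper_force: 0.0
```

send_rows --moves '[0,0,0,0,0,0,0,0,0,0,0,0,0,0,0,0,0,0,0,0,0,0,0,0,0,0,0,0,0,0,0,0,0,0,0,0,0,0,0,0,0,0]' --fingers 26

```text
clock: 6.1
ee_pos: [0.4787, -0.0037, 0.0126]
ee_rot: [-3.142, -0.0, -0.027]
ft_force: [0.3, -0.1, 0.2]
finger_gap: 0.0259
gripper_force: 0.0
```

Run:
```python
from h import *
s=bot.read_state();print(s["ee_pos"],s["finger_gap"])
p=viewer.read_camera("top");save(p,"t2")
c=p["color"]
cv2.imwrite("pics/crop2.png",cv2.resize(c[150:310,200:413,::-1],(796,598),interpolation=cv2.INTER_CUBIC))
q=viewer.read_camera("side");cv2.imwrite("pics/side2.png",cv2.resize(q["color"][180:340,220:433,::-1],(796,598),interpolation=cv2.INTER_CUBIC))
```

```text
[ 0.47868576 -0.00370126  0.01260339] 0.0259312220020478
```

View pics/crop2.png

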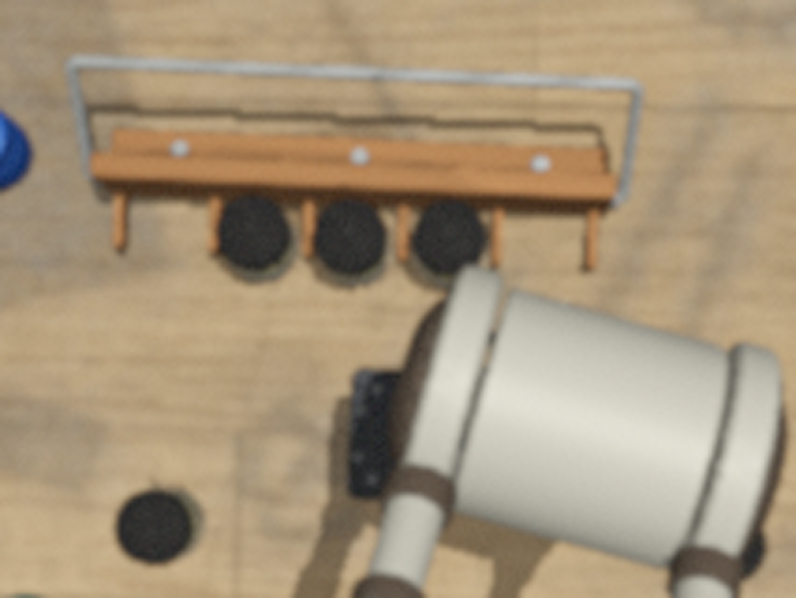

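View pics/side2.png

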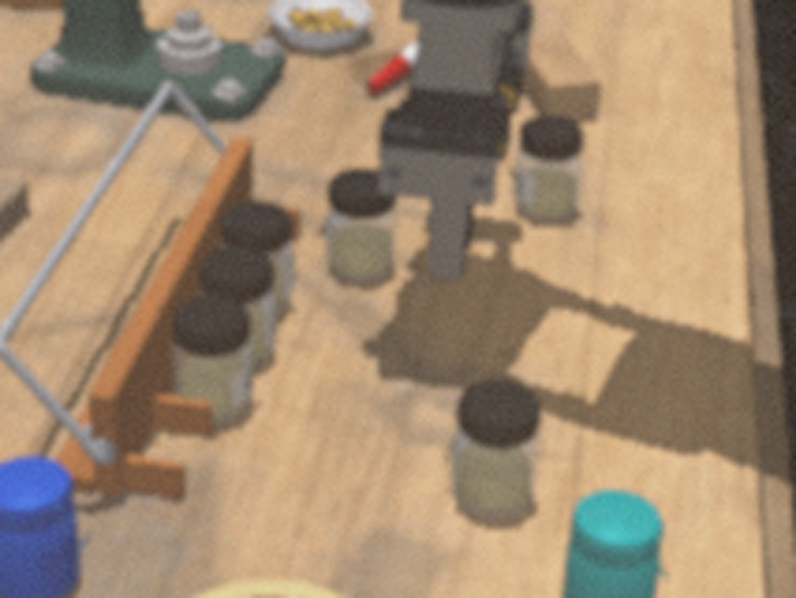

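Jar at side crop (361,230) stands upright in front of bay 1. The other jars haven't moved. Next I push it in.

send_rows --moves '[8,0,0,0,0,0,18,0,0,0,0,0,28,0,0,0,0,0,37,0,0,0,0,0,45,0,0,0,0,0,52,0,0,0,0,0,58,0,0,0,0,0,64,0,0,0,0,0,68,0,0,0,0,0,70,0,0,0,0,0]'

```text
clock: 7.03
ee_pos: [0.5491, -0.0056, 0.0127]
ee_rot: [3.142, -0.0, -0.027]
ft_force: [-0.0, -0.7, -0.2]
finger_gap: 0.0258
gripper_force: 0.4
```

send_rows --moves '[1,0,0,0,0,0,2,0,0,0,0,0,3,0,0,0,0,0,4,0,0,0,0,0,5,0,0,0,0,0,6,0,0,0,0,0,6,0,0,0,0,0]'

```text
clock: 7.62
ee_pos: [0.5547, -0.0057, 0.0127]
ee_rot: [3.142, -0.0, -0.027]
ft_force: [-0.2, 0.6, 0.1]
finger_gap: 0.026
gripper_force: 0.3
```

```bash
cat > meas.py <<'E'
from h import *
s=bot.read_state();print(s["clock"],s["ee_pos"].round(4),s["ft_force"].round(2))
c=np.array([.5861,.0965]);y=-.0267;R=np.array([[np.cos(y),-np.sin(y)],[np.sin(y),np.cos(y)]])
print("tcp rack",(R.T@(s["ee_pos"][:2]-c)).round(4))
for v in("side","top"):
    p=viewer.read_camera(v); m=(p["color"].astype(int).max(2)<60).astype(np.uint8)
    n,l,st,ce=cv2.connectedComponentsWithStats(m)
    for i in range(1,n):
        if 150<st[i,4]<400 and 150<st[i,0]<420 and st[i,1]>170: print(v,st[i],(R.T@(at_z(p,ce[i],.058)[:2]-c)).round(4))
    print("jars",[(np.array(r["at"])*[640,480]).round().tolist() for r in nets.recognise("jar_1",p)])
E
python3 meas.py
```

```text
7.6167 [ 0.5547 -0.0057  0.0127] [-0.23  0.6   0.14]
tcp rack [-0.0286 -0.103 ]
jars [[226.0, 322.0], [366.0, 223.0], [291.0, 242.0], [286.0, 253.0], [299.0, 235.0], [381.0, 333.0], [275.0, 273.0]]
top [259 202  18  20 290] [0.0004 0.0519]
top [232 282  19  18 268] [-0.1546  0.0949]
jars [[247.0, 288.0], [196.0, 189.0], [270.0, 211.0], [203.0, 319.0], [264.0, 192.0], [289.0, 214.0]]
```

Continue until the backboard is felt.

send_rows --moves '[1,0,0,0,0,0,2,0,0,0,0,0,2,0,0,0,0,0]'

```text
clock: 8.07
ee_pos: [0.5567, -0.0058, 0.0127]
ee_rot: [3.142, -0.0, -0.027]
ft_force: [-0.8, -0.2, 0.3]
finger_gap: 0.0264
gripper_force: 0.3
```

send_rows --moves '[1,0,0,0,0,0,2,0,0,0,0,0,2,0,0,0,0,0]'

```text
clock: 8.32
ee_pos: [0.5588, -0.0058, 0.0127]
ee_rot: [3.142, -0.0, -0.027]
ft_force: [-0.4, -0.4, 0.7]
finger_gap: 0.026
gripper_force: 0.3
```

send_rows --moves '[1,0,0,0,0,0,2,0,0,0,0,0,2,0,0,0,0,0]'

```text
clock: 8.57
ee_pos: [0.5608, -0.0059, 0.0127]
ee_rot: [3.142, -0.0, -0.027]
ft_force: [-0.7, 0.6, 0.4]
finger_gap: 0.0257
gripper_force: 0.3
```

send_rows --moves '[0.5,0,0,0,0,0,1,0,0,0,0,0,1,0,0,0,0,0]'

```text
clock: 8.82
ee_pos: [0.5616, -0.0059, 0.0126]
ee_rot: [-3.142, -0.0, -0.027]
ft_force: [-0.4, 0.1, 0.7]
finger_gap: 0.0263
gripper_force: 0.3
```

Run:
```python
from h import *
q=viewer.read_camera("side");cv2.imwrite("pics/side3.png",cv2.resize(q["color"][200:320,220:380,::-1],(800,600),interpolation=cv2.INTER_CUBIC))
```

```text
(no output)
```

View pics/side3.png

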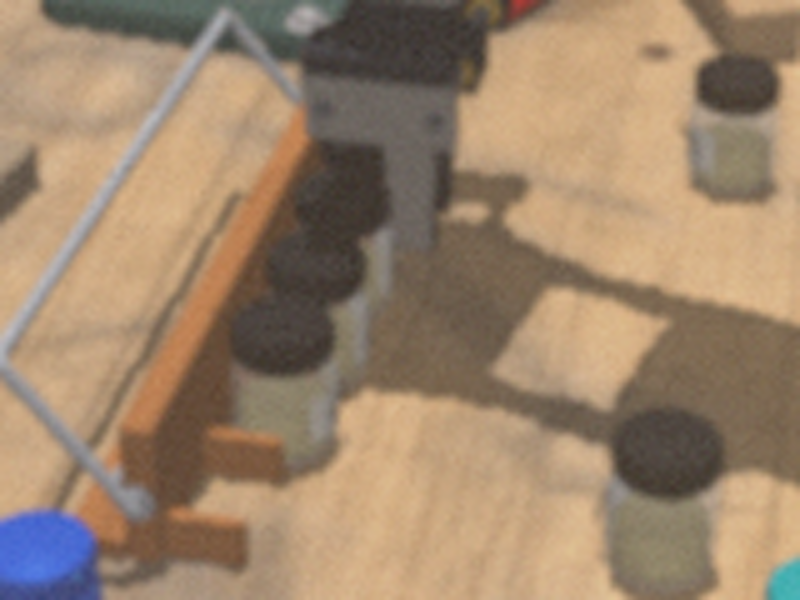

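The jar (lid near crop (350,165)) is upright in bay 1 and nearly in line with the others. I keep nudging.

send_rows --moves '[0.5,0,0,0,0,0,1,0,0,0,0,0,1,0,0,0,0,0]'

```text
clock: 9.12
ee_pos: [0.5619, -0.0058, 0.0124]
ee_rot: [-3.141, 0.002, -0.027]
ft_force: [-3.6, 0.2, 2.1]
finger_gap: 0.0258
gripper_force: 1.5
```

send_rows --moves '[0.5,0,0,0,0,0,1,0,0,0,0,0,1,0,0,0,0,0]'

```text
clock: 9.37
ee_pos: [0.5621, -0.0058, 0.0123]
ee_rot: [-3.141, 0.004, -0.026]
ft_force: [-6.2, -0.8, 4.0]
finger_gap: 0.0261
gripper_force: 3.2
```

send_rows --moves '[0.5,0,0,0,0,0,1,0,0,0,0,0,1,0,0,0,0,0]'

```text
clock: 9.62
ee_pos: [0.5622, -0.0058, 0.0122]
ee_rot: [-3.141, 0.006, -0.026]
ft_force: [-9.2, 0.1, 6.4]
finger_gap: 0.0262
gripper_force: 4.7
```

Jar home (9 N against the board). Back off and go behind the other spare.

send_rows --moves '[-15,0,0,0,0,0,-40,0,0,0,0,0,-70,0,-20,0,0,0,-95,-10,-45,0,0,0,-115,-30,-70,0,0,0,-130,-60,-80,0,0,0,-145,-95,-80,0,0,0,-160,-130,-80,0,0,0,-175,-167,-80,0,0,0,-186,-199,-80,0,0,0]'

```text
clock: 10.45
ee_pos: [0.3834, 0.2, 0.0932]
ee_rot: [-3.14, -0.002, -0.027]
ft_force: [-0.2, -0.2, 0.4]
finger_gap: 0.0261
gripper_force: 0.0
```

send_rows --moves '[0,0,20,0,0,0,0,0,45,0,0,0,0,0,70,0,0,0,0,0,80,0,0,0,0,0,80,0,0,0]'

```text
clock: 10.87
ee_pos: [0.382, 0.1976, 0.0106]
ee_rot: [3.141, 0.004, -0.027]
ft_force: [-0.6, 0.9, 0.1]
finger_gap: 0.0257
gripper_force: 0.0
```

```bash
python3 meas.py
```

```text
10.8667 [0.382  0.1976 0.0106] [-0.59  0.89  0.07]
tcp rack [-0.2067  0.0956]
jars [[351.0, 301.0], [286.0, 255.0], [362.0, 223.0], [272.0, 272.0], [225.0, 321.0], [258.0, 277.0], [291.0, 243.0], [382.0, 332.0], [298.0, 235.0]]
top [259 202  18  20 282] [0.0004 0.0518]
top [285 203  17  20 279] [0.0001 0.0016]
top [311 203  18  20 276] [ 0.0021 -0.0503]
top [338 204  18  20 284] [ 0.0039 -0.1019]
top [384 287  20  18 268] [-0.1519 -0.1987]
jars [[347.0, 215.0], [245.0, 292.0], [394.0, 293.0], [196.0, 187.0], [319.0, 216.0], [268.0, 210.0], [294.0, 214.0]]
```

send_rows --moves '[8,0,0,0,0,0,18,0,0,0,0,0,27,0,0,0,0,0,34,0,0,0,0,0,42,-1,0,0,0,0,51,-2,0,0,0,0,60,-3,0,0,0,0,69,-4,0,0,0,0,77,-5,0,0,0,0,84,-5.5,0,0,0,0]'

```text
clock: 11.9
ee_pos: [0.469, 0.2013, 0.0126]
ee_rot: [-3.142, -0.0, -0.027]
ft_force: [-0.8, 0.4, 1.3]
finger_gap: 0.0263
gripper_force: 0.6
```

send_rows --moves '[6,-0.5,0,0,0,0,13,-1,0,0,0,0,20,-1.5,0,0,0,0,27,-2,0,0,0,0,34,-2.5,0,0,0,0,39,-2.5,0,0,0,0,41,-2.5,0,0,0,0]'

```text
clock: 12.48
ee_pos: [0.5101, 0.2025, 0.0128]
ee_rot: [-3.141, -0.001, -0.027]
ft_force: [-0.4, -0.1, 0.2]
finger_gap: 0.0261
gripper_force: 0.3
```

```bash
python3 meas.py
python3 - <<'E'
from h import *
q=viewer.read_camera("side");cv2.imwrite("pics/side4.png",cv2.resize(q["color"][200:380,220:460,::-1],(800,600),interpolation=cv2.INTER_CUBIC))
E
```

```text
12.4833 [0.5101 0.2025 0.0128] [-0.35 -0.07  0.18]
tcp rack [-0.0788  0.104 ]
jars [[299.0, 303.0], [366.0, 223.0], [274.0, 270.0], [383.0, 332.0], [225.0, 321.0], [282.0, 251.0], [287.0, 242.0], [289.0, 231.0]]
top [259 202  18  20 285] [0.0003 0.0518]
top [285 203  17  20 281] [0.0002 0.0015]
top [311 203  18  20 281] [ 0.0022 -0.0504]
top [337 204  19  20 288] [ 0.0037 -0.1018]
top [246 222  11  45 175] [-0.0745  0.0803]
top [384 287  20  18 274] [-0.1519 -0.1985]
jars [[295.0, 215.0], [320.0, 214.0], [196.0, 186.0], [394.0, 297.0], [267.0, 210.0], [348.0, 217.0]]
```

View pics/side4.png

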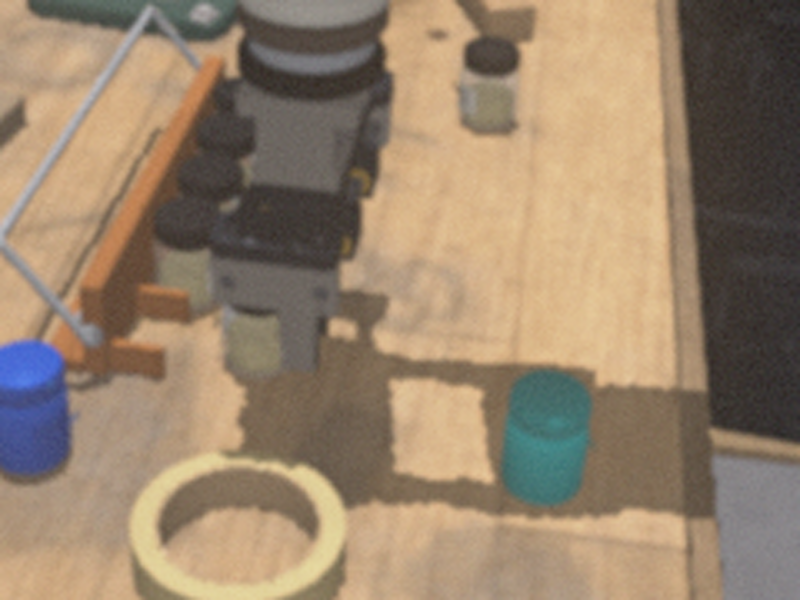

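The jar (crop (253,340)) is upright in front of bay 5, lined up between its fins (crop (190,300), (165,360)). I push on.

send_rows --moves '[6,0,0,0,0,0,13,0,0,0,0,0,20,0,0,0,0,0,27,0,0,0,0,0,34,0,0,0,0,0,40,0,0,0,0,0,46,0,0,0,0,0,51,0,0,0,0,0,54,0,0,0,0,0,54,0,0,0,0,0]'

```text
clock: 13.57
ee_pos: [0.5638, 0.2011, 0.0127]
ee_rot: [-3.141, -0.001, -0.027]
ft_force: [-0.3, 1.0, -0.1]
finger_gap: 0.0258
gripper_force: 0.1
```

send_rows --moves '[0.7,0,0,0,0,0,1.4,0,0,0,0,0,2,0,0,0,0,0,2,0,0,0,0,0]'

```text
clock: 13.9
ee_pos: [0.5649, 0.2011, 0.0127]
ee_rot: [3.142, 0.0, -0.027]
ft_force: [-0.9, -0.1, -0.1]
finger_gap: 0.0259
gripper_force: 0.2
```

send_rows --moves '[0.5,0,0,0,0,0,1,0,0,0,0,0,1.5,0,0,0,0,0,1.5,0,0,0,0,0]'

```text
clock: 14.23
ee_pos: [0.5667, 0.201, 0.0127]
ee_rot: [-3.142, -0.0, -0.027]
ft_force: [-0.8, -0.2, 0.5]
finger_gap: 0.0258
gripper_force: 0.2
```

send_rows --moves '[0.5,0,0,0,0,0,1,0,0,0,0,0,1.5,0,0,0,0,0,1.5,0,0,0,0,0]'

```text
clock: 14.57
ee_pos: [0.5678, 0.201, 0.0125]
ee_rot: [3.142, 0.001, -0.027]
ft_force: [-2.2, -0.3, 0.0]
finger_gap: 0.026
gripper_force: 0.6
```

send_rows --moves '[0.5,0,0,0,0,0,1,0,0,0,0,0,1.5,0,0,0,0,0,1.5,0,0,0,0,0]'

```text
clock: 14.9
ee_pos: [0.5681, 0.2011, 0.0123]
ee_rot: [3.141, 0.003, -0.026]
ft_force: [-5.7, -0.1, 2.9]
finger_gap: 0.0264
gripper_force: 2.7
```

Both jars are home. I back off, check, and go over behind the keeper.

send_rows --moves '[-15,0,0,0,0,0,-40,0,0,0,0,0,-60,0,-10,0,0,0,-70,5,-40,0,0,0,-70,25,-75,0,0,0,-70,50,-105,0,0,0,-70,75,-130,0,0,0,-70,95,-145,0,0,0,-70,103,-150,0,0,0,-70,103,-150,0,0,0]'

```text
clock: 15.73
ee_pos: [0.4985, 0.0985, 0.1643]
ee_rot: [3.141, -0.004, -0.029]
ft_force: [-0.1, -0.1, -0.8]
finger_gap: 0.0259
gripper_force: 0.0
```

```bash
python3 meas.py
```

```text
15.7333 [0.4985 0.0985 0.1643] [-0.1  -0.07 -0.76]
tcp rack [-0.0877 -0.0004]
jars [[279.0, 271.0], [271.0, 289.0], [290.0, 240.0], [227.0, 324.0], [298.0, 234.0], [366.0, 222.0], [285.0, 257.0], [384.0, 332.0], [251.0, 269.0]]
top [337 204  19  20 292] [ 0.0039 -0.1019]
top [384 287  20  18 274] [-0.152  -0.1985]
jars [[348.0, 216.0], [194.0, 187.0], [305.0, 191.0], [392.0, 295.0]]
```

send_rows --moves '[30,0,0,0,0,0,65,0,0,0,0,0,100,0,0,0,0,0,135,0,0,0,0,0,165,0,0,0,0,0,190,0,0,0,0,0,202,0,0,0,0,0,202,0,0,0,0,0,202,0,0,0,0,0]'

```text
clock: 16.68
ee_pos: [0.6979, 0.0956, 0.1605]
ee_rot: [-3.141, 0.003, -0.025]
ft_force: [-0.6, 0.2, 0.8]
finger_gap: 0.0261
gripper_force: 0.0
```

```bash
python3 meas.py
python3 - <<'E'
from h import *
q=viewer.read_camera("side");cv2.imwrite("pics/side5.png",cv2.resize(q["color"][150:330,170:410,::-1],(800,600),interpolation=cv2.INTER_CUBIC))
E
```

```text
16.6833 [0.6979 0.0956 0.1605] [-0.65  0.24  0.75]
tcp rack [0.1118 0.002 ]
jars [[367.0, 222.0], [289.0, 242.0], [384.0, 333.0], [295.0, 233.0], [268.0, 289.0], [286.0, 254.0], [225.0, 323.0], [279.0, 272.0]]
top [311 204  18  19 214] [-0.0014 -0.0521]
top [337 204  19  20 297] [ 0.0038 -0.1018]
top [384 287  20  18 277] [-0.152  -0.1987]
jars [[393.0, 295.0], [346.0, 217.0], [321.0, 216.0], [189.0, 188.0]]
```

View pics/side5.png

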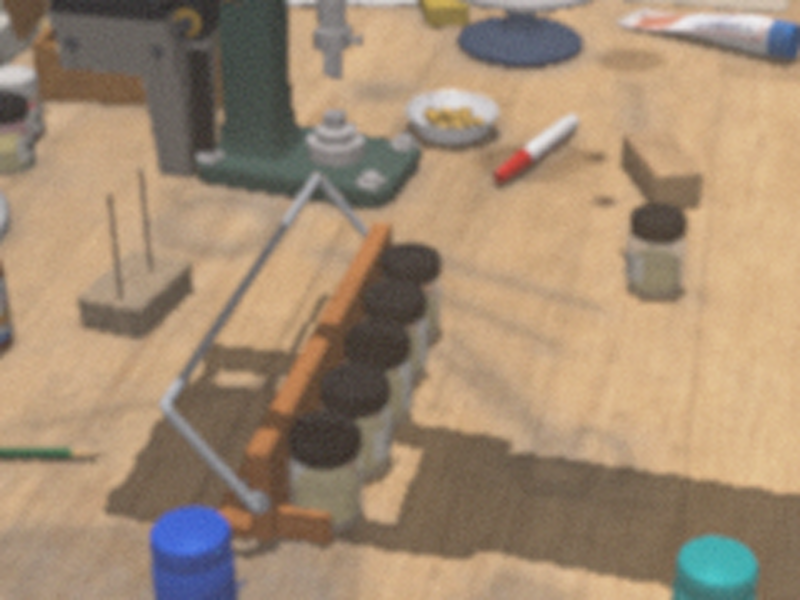

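All five bays are filled and the jars stand in line. The fingers (crop (180,170)) are behind the keeper bar (crop (240,290)). I lower them and swing the bar forward.

send_rows --moves '[0,0,20,0,0,0,0,0,45,0,0,0,0,0,70,0,0,0,0,0,84,0,0,0,0,0,87,0,0,0,0,0,87,0,0,0]'

```text
clock: 17.43
ee_pos: [0.6978, 0.0946, 0.0748]
ee_rot: [-3.142, 0.002, -0.027]
ft_force: [0.0, 0.2, 0.3]
finger_gap: 0.0262
gripper_force: 0.0
```

send_rows --moves '[-7,0,0,0,0,0,-15,0,0,0,0,0,-22,0,0,0,0,0,-29,0,0,0,0,0,-36,0,0,0,0,0,-43,0,0,0,0,0,-50,0,0,0,0,0,-55,0,0,0,0,0,-58,0,0,0,0,0]'

```text
clock: 18.18
ee_pos: [0.6394, 0.0962, 0.0752]
ee_rot: [-3.142, 0.002, -0.026]
ft_force: [-0.0, 0.3, 1.4]
finger_gap: 0.026
gripper_force: 0.1
```

send_rows --moves '[-4,0,0,0,0,0,-9,0,0,0,0,0,-14,0,0,0,0,0,-19,0,0,0,0,0,-24,0,0,0,0,0,-28,0,0,0,0,0,-30,0,0,0,0,0,-30,0,0,0,0,0]'

```text
clock: 18.85
ee_pos: [0.6103, 0.0969, 0.0756]
ee_rot: [-3.142, 0.0, -0.027]
ft_force: [0.6, 0.3, 0.6]
finger_gap: 0.0257
gripper_force: 0.0
```

send_rows --moves '[0,0,-15,0,0,0,0,0,-40,0,0,0,0,0,-70,0,0,0,0,0,-100,0,0,0,-30,0,-110,0,0,0,-65,0,-110,0,0,0,-100,0,-110,0,0,0,-135,0,-110,0,0,0,-165,0,-110,0,0,0,-180,0,-110,0,0,0]'

```text
clock: 19.68
ee_pos: [0.428, 0.1019, 0.1853]
ee_rot: [-3.142, 0.001, -0.026]
ft_force: [-0.1, -0.1, 0.4]
finger_gap: 0.0261
gripper_force: 0.0
```

```bash
python3 meas.py
python3 - <<'E'
from h import *
q=viewer.read_camera("side");cv2.imwrite("pics/side6.png",cv2.resize(q["color"][150:330,190:430,::-1],(800,600),interpolation=cv2.INTER_CUBIC))
E
```

```text
19.6833 [0.428  0.1019 0.1853] [-0.12 -0.08  0.42]
tcp rack [-0.1582  0.0012]
jars [[280.0, 272.0], [367.0, 224.0], [226.0, 322.0], [296.0, 233.0], [287.0, 256.0], [266.0, 288.0], [384.0, 334.0], [292.0, 243.0], [295.0, 286.0]]
top [233 199  19  21 297] [0.0041 0.1026]
top [259 202  18  20 288] [0.0005 0.0517]
top [285 203  17  20 279] [0.0001 0.0016]
top [311 203  18  20 282] [ 0.0022 -0.0504]
top [338 204  18  20 288] [ 0.0039 -0.102 ]
top [384 287  20  18 270] [-0.1519 -0.1987]
top [282 373  11  54 362] [-0.3535 -0.0024]
jars [[294.0, 214.0], [245.0, 211.0], [348.0, 217.0], [318.0, 215.0], [269.0, 209.0], [198.0, 188.0], [393.0, 294.0]]
```

View pics/side6.png

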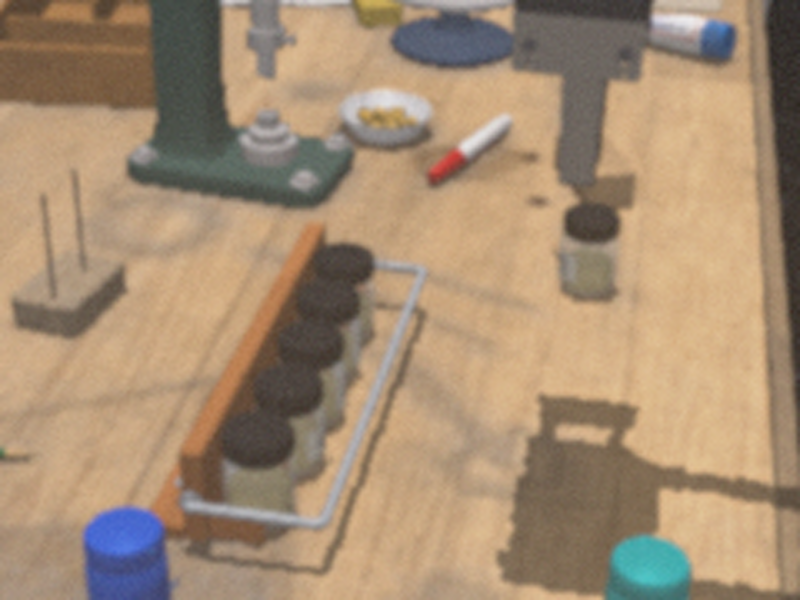

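The keeper is down across the front, with the bar from crop (325,522) to (420,270). All five jars are home and upright, and the third spare hasn't moved.

```bash
python3 -c "
from cell import bot; print(bot.job_done())"
```

```text
the job is handed in; nothing more can be done
None
```

I slid one spare jar into each end bay, home against the backboard, and swung the keeper down across the front of all five; the job is handed in at about 20 s, with no verdict reported back.

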